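# Shut the marked air valve under the sliding cover

## Robot

A 7-joint arm with a two-finger parallel gripper is mounted at the origin on the work surface. World frame = base frame: x ahead of the robot, y to its left, z up, the work surface at z = 0. Lengths are in m, angles in degrees, forces in N, time in s.
With the tool pointing down it reaches from about 0.425 to 0.875 m from the base axis. Payload 4.7 kg.
Tool frame: the origin (TCP) lies on the mounting face of the last link; the fingertips stand 182 mm ahead of it and the grasp point (between the pads) lies env.grip_depth ahead of it (env.grip_depth is the distance from the TCP to the grasp point, in m); x points along the fingers, y is the direction in which the jaws open and shut, and the axes are right-handed (so a half turn about x gives the same grasp; the last joint's range is limited). The gripper opens to 87 mm and grips with 3 to 60 N. Pads are 19 mm wide; open, the fingers measure 117 mm over their backs; the gripper's body (75 mm by 190 mm) begins 51 mm behind the grasp point.
Start: joints at [78.043, 18.392, -4.016, 83.108, 1.295, 78.541, -3.26], TCP at [0.144, -0.634, 0.405] pointing down, gripper open.
Joint ranges: [-163.93, 163.93], [-17.29, 119.83], [-79.2, 71.16], [3.27, 140.29], [-89.18, 269.18], [5.43, 117.66], [-154.24, 154.24]. Speed limits (degrees/s): [147.25, 147.25, 180, 180, 180, 180, 180].

## Interface

Orientations are given as [roll, pitch, yaw] about the fixed x, y, z axes, in that order (R = Rz(yaw) Ry(pitch) Rx(roll)).
In Python, from cell import sensors, viewer, env gives the robot as it stands.
- The arm moves only by the tool carry_out, never from a script. Its argument "moves" is a list of rows, each a list of 4 numbers: the shift along the world's x, y, z in cm, then the turn about the world's z in rad. In form: [[tx, ty, tz, spin], ...]. A call has 1 to 12 rows; each row shifts and turns the pose as measured when the row begins; what a row does not reach is not made up. A row lasts 1/10 s, in which the tool goes at most 50 mm and 8.59 degrees, less where a joint would pass 70% of its speed; a pose out of reach is approached as far as the arm can. A call with a gripper value outside its range is refused whole. "hand" is the finger opening in cm, from 0 to 8.7, set as the call begins (left out, the last holds). The fingers move at their own pace and stop on an object; "force" is the grip in N (left out, the last holds). Time passes only in rows, so rows that do not move let the fingers close. It gives the time, the measured TCP pose, the force and the opening at its end, in the units of the state.
- sensors.get_obs(): the state, without advancing time (a new reading comes with each control period).
- viewer.read_camera(name): name is "side" or "top"; returns the picture (384x512x3 uint8, red, green, blue); there is no depth.
- viewer.camera_model(name): a dict with "K" (3x3 intrinsics, pixels), "extrinsics" (4x4, takes a point from world to camera coordinates). Camera axes: x right, y down, z forward; pixel columns grow to the right and rows downward; lengths in m; the calibration is good to about 2 mm. A picture is of the moment at which its call begins. camera_model takes no time and is no camera call.
- env.sign_off(): hands the job in, once; it reports no verdict.
The state is a dict: "time_s": time; "qpos": joint angles; "joint_velocities": joint speeds; "effort": joint torques, N m; "tool_pos": TCP position; "tool_rot": TCP orientation; "force": force on the tool from outside, world axes, zero at the start; "wrist_torque": the same for the moment, N m; "grip_width": finger opening in m.
Only numpy, scipy, OpenCV 4.12 (cv2) and the standard library are available. Lean on these libraries where they do the work, as an engineer would, in place of code of your own. Each camera call takes 0.05 s, during which the arm holds its last target. There are 200 camera calls.

## Task

Shut off one air line at the workshop's valve box: push the wooden cover aside, all the way left along its runners to the end stop, and then push the handle with the round paddle end fully shut, a quarter turn clockwise until it stops crosswise. Do it all by pushing with the fingertips: do not lift the cover out of its guides, leave the plain straight handle as it is, and do not disturb the loose things around.

Things in the scene. Friction and masses are not known exactly. Their poses are not given: they have to be found in the camera images.
- valve_box: fixed plywood box, open on top, turned a little on the bench; outside 156 mm (its x) by 286 mm (its y), inside 140 x 270 mm, rim 80 mm above the bench. Origin on the bench under the box's centre; x points away from the robot, y to the left along the runners, z up. The cover slides on the rim between guide lips (x = -87 to -82 and 82 to 87 mm, up to z 92 mm).
- end_stop (a point): middle of the face of the end stop, a bar across the left ends of the two runners, at box y = 403 mm and 92 mm above the bench (its top edge). The runners carry the cover on from the rim, at the same height and between the same lips; a low stop at the box's right end keeps the cover from going the other way.
- cover: loose flat wooden cover, 158 mm (x) by 284 mm (y) by 12 mm thick, about 0.45 kg, on the box's rim, hiding both valves. Origin at the centre of its underside, axes as the box's. Starts at box y = 5 to 30 mm; pushed to +y it slides with dry friction (about 1 to 6 N), stays where left, and meets the end stop with its origin at box y = 261 mm.
- batten (a point): centre of the dark wooden batten that stands across the middle of the cover, to push against: 100 mm long along x, 18 mm wide along y, from the cover's top (92 mm above the bench) up to 116 mm; this point is at 104 mm, straight above the cover's origin.
- marked_handle (a joint): turn of the marked valve's handle, rad: 0 = open, handle pointing along the box's -x from the pivot; grows clockwise seen from above; 1.571 = shut against its stop, handle pointing along the box's +y. Starts between 0 and 0.35. Dry friction: about 3 N at the paddle; it stays where it is left.
- marked_pivot (a point): on the vertical pivot of the marked handle, at mid thickness, 68 mm above the bench (12 mm below the rim). At box x = 20 mm and y = 38 or -72 mm; the plain valve has the other place. The valve body and its pipe along x lie below the handle, under 55 mm above the bench; only the 16 mm stem rises from it to the handle.
- marked_end (a point): centre of the marked handle's end, a flat round paddle 32 mm across, 50 mm from the pivot: the valve to be shut. Steel, 8 mm thick (64 to 72 mm above the bench), reaching 66 mm from the pivot; its arm is 14 mm wide, its hub 26 mm across.
- plain_handle (a joint): turn of the other valve's handle, same meaning; starts between 0 and 0.35 and is to be left alone.
- plain_end (a point): point on the plain handle 50 mm from its pivot. That handle is a straight steel bar 14 mm wide with a square end 65 mm from the pivot and no paddle; height as the marked one.
- coupling: loose brass ring coupling, 26 mm across, 24 mm high, standing on the floor of the valve box between the two valves, well below the handles; origin at the centre of its underside
- dowel: upright wooden dowel stub, 40 mm across, 60 mm high, standing on the bench between the two runners, under the path of the cover (which passes 20 mm above it); origin at the centre of its underside
- glue_bottle: white glue bottle, 64 mm across, 170 mm high, standing on the bench behind the box; origin at the centre of its underside
- wax_tin: low steel tin, 72 mm across, 50 mm high, on the bench behind the box or runners; origin at the centre of its underside
- screwdriver: screwdriver lying on the bench between the two runners, beside the dowel, under the path of the cover; origin under its middle
- hammer: hammer, 260 mm long, lying on the bench to the right of the box; origin under its middle
- offcut: wood offcut, 90 x 50 x 28 mm, lying on the bench beyond the left end of the runners; origin at the centre of its underside

How it is judged:
By the outcome, as a careful person would: the job done as asked, in the order asked, and still so for the second after the job is handed in, with the robot touching nothing.
It also fails if it takes over 48 s, if anything falls off the work surface, if the arm or the gripper's body presses on something with over 40 N, if the wrist force passes 120 N, or if a joint passes its speed limit or range.

## Working session

There is one attempt and no reset: what is moved stays moved. The work goes in short steps, Python scripts to look and compute and a tool call to move; the robot and the scene stay as the last step left them, time stands still between calls to the robot, and variables do not carry over. Pictures are saved under pics/ and viewed, about 8 in all and at most 12, crops included, and the job is handed in when it is done.

Besides the shell and the picture viewer there is one more tool, called after ">>>" by a JSON object that holds its "op" and its "data", one argument or row to a line. carry_out: Moves the arm, as the interface text tells. Its arguments: {"type":"object","properties":{"moves":{"type":"array"},"hand":{"type":"number"},"force":{"type":"number"}},"required":["moves"]}

```bash
ls; mkdir -p pics; cat > h.py <<'E'
import numpy as np, cv2
from cell import sensors, viewer, env
def snap(n,f):
    im=viewer.read_camera(n); cv2.imwrite('pics/'+f,im[:,:,::-1]); return im
def ray(n,uv,z):
    m=viewer.camera_model(n);K=np.array(m['K']);E=np.array(m['extrinsics']);R=E[:3,:3];t=E[:3,3]
    c=-R.T@t; uv=np.atleast_2d(uv).astype(float)
    d=(R.T@np.linalg.inv(K)@np.c_[uv,np.ones(len(uv))].T).T
    return c+d*((z-c[2])/d[:,2])[:,None]
def proj(n,P):
    m=viewer.camera_model(n);E=np.array(m['extrinsics']);P=np.atleast_2d(P)
    q=(np.array(m['K'])@(E[:3,:3]@P.T+E[:3,3:])).T
    return q[:,:2]/q[:,2:]
E
python3 - <<'E'
from h import *
a=snap('top','t0.png');b=snap('side','s0.png')
o=sensors.get_obs();print(o['tool_pos'],o['tool_rot'],o['force'],o['grip_width'],env.grip_depth,o['time_s'])
for n in('top','side'):
    m=viewer.camera_model(n);E=np.array(m['extrinsics']);print(n,m['K'],-E[:3,:3].T@E[:3,3])
E
```

```text
pics
[ 0.14354168 -0.63376136  0.40377175] [-86.94858653  89.90159319 105.81751379] [-0.54588668  0.03281081  0.32036065] 0.08714039761304664 0.1635 0.1
top [[372.26180964   0.         255.77347428]
 [  0.         372.26180964 186.42040828]
 [  0.           0.           1.        ]] [ 0.38169208 -0.02811004  1.16868396]
side [[438.94332975   0.         260.59225349]
 [  0.         438.94332975 193.91706624]
 [  0.           0.           1.        ]] [ 0.31051617 -0.96528145  0.71618591]
```

View pics/t0.png

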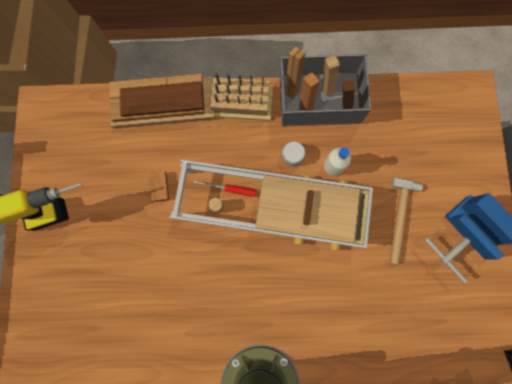

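View pics/s0.png

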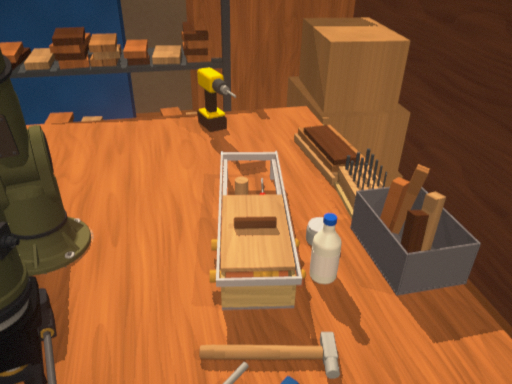

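The top view shows the grey frame from (181,160) to (370,245), with the cover at its right end and the dark batten near (308,207). The bottle, tin, dowel, screwdriver and hammer are all clear of the cover's path at its height. The side view agrees. Next I'll measure the frame and batten.

```bash
python3 - <<'E'
from h import *
from scipy.spatial.transform import Rotation as Ro
im=cv2.imread('pics/t0.png');hsv=cv2.cvtColor(im,cv2.COLOR_BGR2HSV)
roi=np.zeros(im.shape[:2],np.uint8);roi[152:252,165:378]=1
g=((hsv[...,1]<45)&(hsv[...,2]>120)&(roi>0)).astype(np.uint8)
n,l,s,c=cv2.connectedComponentsWithStats(g);i=1+np.argmax(s[1:,4]);print(s[i])
r=cv2.minAreaRect(np.argwhere(l==i)[:,::-1].astype(np.float32));print(r)
P=ray('top',cv2.boxPoints(r),.092);print(P.round(4))
print(np.linalg.norm(np.roll(P,-1,0)-P,axis=1))
b=((hsv[...,2]<125)&(roi>0)).astype(np.uint8);n,l,s,c=cv2.connectedComponentsWithStats(b)
for i in range(1,n):
  if s[i,4]>60:
    r=cv2.minAreaRect(np.argwhere(l==i)[:,::-1].astype(np.float32));print(s[i],r,ray('top',r[0],.116),ray('top',cv2.boxPoints(r),.116).round(3).tolist())
o=sensors.get_obs();print(Ro.from_euler('xyz',o['tool_rot'],degrees=True).as_matrix().round(3))
c=cv2.resize(im[150:255,165:380],None,fx=3.5,fy=3.5,interpolation=2);cv2.imwrite('pics/t0c.png',c)
E
```

```text
[ 171  161  201   87 1935]
((272.33355712890625, 203.12347412109375), (196.99803161621094, 60.158226013183594), 8.426968574523926)
[[ 0.489   0.2459  0.092 ]
 [ 0.6668  0.2221  0.092 ]
 [ 0.5618 -0.3496  0.092 ]
 [ 0.3916 -0.3109  0.092 ]]
[0.17938619 0.58130864 0.17450884 0.56531862]
[165 173  12  28 139] ((170.5, 186.5), (27.0, 11.0), 90.0) [[0.57910428 0.24124083 0.116     ]] [[0.62, 0.258, 0.116], [0.619, 0.226, 0.116], [0.539, 0.225, 0.116], [0.54, 0.257, 0.116]]
[205 182  16  11 103] ((212.5, 187.0), (10.0, 15.0), 90.0) [[0.57398048 0.11942727 0.116     ]] [[0.589, 0.141, 0.116], [0.588, 0.098, 0.116], [0.559, 0.098, 0.116], [0.56, 0.141, 0.116]]
[304 191  10  34 228] ((308.2615661621094, 207.40769958496094), (6.821910381317139, 33.737449645996094), 7.125016689300537) [[ 0.50702786 -0.15258487  0.116     ]] [[0.461, -0.135, 0.116], [0.556, -0.151, 0.116], [0.553, -0.171, 0.116], [0.458, -0.154, 0.116]]
[355 192  10  49 251] ((359.4894104003906, 216.10235595703125), (5.316455841064453, 48.259700775146484), 5.906140327453613) [[ 0.47835543 -0.29491227  0.116     ]] [[0.413, -0.276, 0.116], [0.547, -0.3, 0.116], [0.545, -0.314, 0.116], [0.411, -0.29, 0.116]]
[205 203  20  14 111] ((215.90000915527344, 211.80001831054688), (10.28591251373291, 21.466251373291016), 63.43495178222656) [[0.501936   0.11005066 0.116     ]] [[0.502, 0.144, 0.116], [0.528, 0.089, 0.116], [0.502, 0.076, 0.116], [0.476, 0.131, 0.116]]
[[-0.     0.221 -0.975]
 [ 0.002 -0.975 -0.221]
 [-1.    -0.002  0.   ]]
```

View pics/t0c.png

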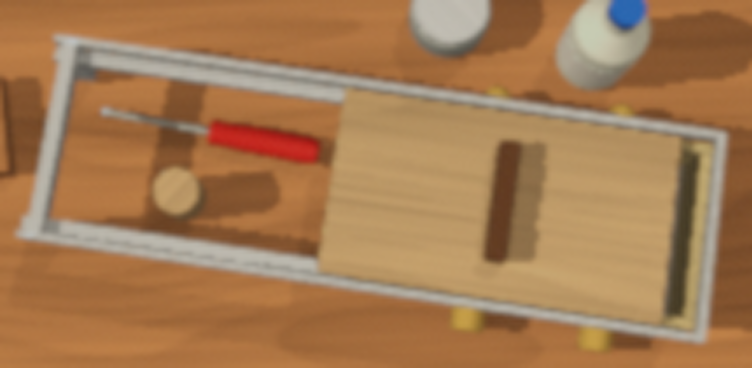

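```bash
cat > fr.py <<'E'
from h import *
f=lambda u,v:(165+(u+.5)/3.5-.5,150+(v+.5)/3.5-.5)
E
python3 - <<'E'
from fr import *
# far lip outer edge, cover corners, end stop inner face
far=ray('top',[f(90,41),f(727,131)],.092)[:,:2]
cov=ray('top',[f(346,89),f(686,137),f(666,323),f(318,271)],.092)[:,:2]
es=ray('top',[f(78,52),f(47,222)],.092)[:,:2]
bat=np.array([.5070,-.1526])
for a,b in((far[1],far[0]),(cov[1],cov[0]),(cov[2],cov[3])):
    d=b-a;print('yaw',np.degrees(np.arctan2(-d[0],d[1])),np.linalg.norm(d))
print(far,cov,cov.mean(0),es)
d=cov[0]-cov[1]+cov[3]-cov[2];d/=np.linalg.norm(d);ey=d;ex=np.array([d[1],-d[0]])
print('ey',ey,'bat->stop along y',(es-bat)@ey,'far lip x rel bat',(far-bat)@ex,'cov rel bat',(cov-bat)@ex,(cov-bat)@ey)
print('bottle cap',ray('top',f(628,12),.17),'tin',ray('top',f(450,10),.05))
E
```

```text
yaw -10.008831128251611 0.5416025801788987
yaw -9.975202465713949 0.286082550368327
yaw -10.018500968813116 0.28600433659176444
[[ 0.65826386  0.18883541]
 [ 0.56413335 -0.34452451]] [[ 0.60963947 -0.02850203]
 [ 0.5600837  -0.31025981]
 [ 0.40748653 -0.28265499]
 [ 0.45724161 -0.00101175]] [ 0.50861283 -0.15560715] [[0.64893232 0.19906329]
 [0.50407622 0.22392891]]
ey [0.17359401 0.9848173 ] bat->stop along y [0.37096269 0.37030463] far lip x rel bat [0.08969613 0.08958286] cov rel bat [ 0.07953846  0.07964655 -0.07542582 -0.07531774] [ 0.14003143 -0.1460511  -0.14535535  0.14064897]
bottle cap [[ 0.64815232 -0.25200011  0.17      ]] tin [[ 0.68708077 -0.12255051  0.05      ]]
```

>>> {"op": "carry_out", "data": {
  "moves": [
    [2.95,3.65,0,-0.033],
    [2.95,3.65,0,-0.033],
    [2.95,3.65,0,-0.033],
    [2.95,3.65,0,-0.033],
    [2.95,3.65,0,-0.033],
    [2.95,3.65,0,-0.033],
    [2.95,3.65,0,-0.033],
    [2.95,3.65,0,-0.033],
    [2.95,3.65,0,-0.033],
    [2.95,3.65,0,-0.033],
    [2.95,3.65,0,-0.033],
    [2.95,3.65,0,-0.033]
  ],
  "hand": 0,
  "force": 20
}}

```text
time_s: 1.3
tool_pos: [0.4983, -0.1812, 0.3975]
tool_rot: [-30.9, 89.5, 137.3]
force: [0.4, 0.2, 0.3]
grip_width: 0.0028
```

>>> {"op": "carry_out", "data": {
  "moves": [
    [0.1,-0.8,-2.5,0.03],
    [0.1,-0.7,-2.5,0],
    [0,0,-2.5,0],
    [0,0,-2.0,0],
    [0,0,-1.2,0],
    [0,0,0,0]
  ]
}}

```text
time_s: 1.9
tool_pos: [0.5046, -0.1856, 0.2863]
tool_rot: [-57.0, 89.4, 113.9]
force: [-1.0, 0.2, 0.0]
grip_width: 0.0007
```

```bash
python3 - <<'E'
from h import *
a=snap('side','s1.png');o=sensors.get_obs();print(o['tool_pos'],o['tool_rot'],o['force'])
t=o['tool_pos']-np.array([0,0,.182]);print(proj('side',t))
cv2.imwrite('pics/s1c.png',cv2.resize(a[150:310,180:340,::-1],None,fx=3.5,fy=3.5,interpolation=2))
E
```

```text
[ 0.50492798 -0.18568852  0.28727944] [-62.50297737  89.41907348 108.41716554] [ 0.37907678 -0.56179353  0.03515708]
[[257.39189553 230.33002092]]
```

View pics/s1c.png

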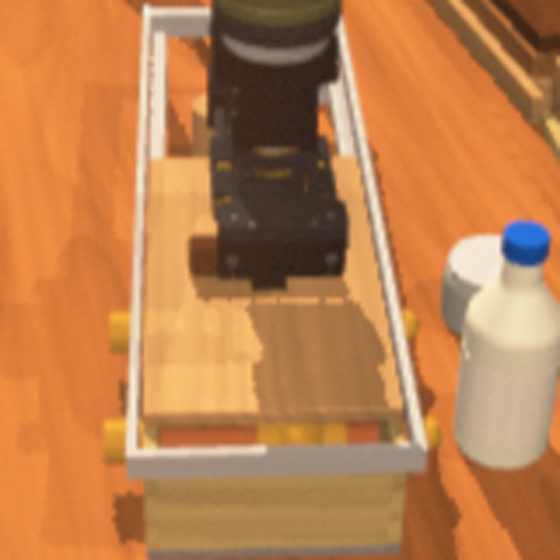

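The side view shows the closed fingertips at about (257,230), right behind the batten and above the cover. I'll lower them slightly and push along the runners.

>>> {"op": "carry_out", "data": {
  "moves": [
    [-0.1,0,-0.5,0],
    [0.17,0.98,0,0],
    [0.26,1.48,0,0],
    [0.26,1.48,0,0],
    [0.26,1.48,0,0],
    [0.26,1.48,0,0],
    [0.26,1.48,0,0],
    [0.26,1.48,0,0],
    [0.26,1.48,0,0],
    [0.26,1.48,0,0],
    [0.26,1.48,0,0],
    [0.26,1.48,0,0]
  ]
}}

```text
time_s: 3.15
tool_pos: [0.5331, -0.0168, 0.2896]
tool_rot: [166.3, 89.6, -22.8]
force: [-0.4, -2.5, -0.8]
grip_width: 0.0004
```

>>> {"op": "carry_out", "data": {
  "moves": [
    [0.17,1.0,-0.4,0],
    [0.2,1.2,-0.3,0],
    [0.2,1.2,-0.1,0],
    [0.2,1.2,0,0],
    [0.17,1.0,0,0],
    [0.1,0.6,0,0],
    [0.1,0.6,0,0]
  ]
}}

```text
time_s: 3.85
tool_pos: [0.5452, 0.0557, 0.2844]
tool_rot: [140.2, 89.0, -48.8]
force: [0.3, -3.5, 0.5]
grip_width: 0.0003
```

>>> {"op": "carry_out", "data": {
  "moves": [
    [0.08,0.5,0,0],
    [0.08,0.5,0,0],
    [0.08,0.5,0,0]
  ]
}}

```text
time_s: 4.15
tool_pos: [0.5469, 0.0624, 0.2844]
tool_rot: [104.6, 88.2, -84.7]
force: [-4.0, -10.5, 4.5]
grip_width: 0.0008
```

>>> {"op": "carry_out", "data": {
  "moves": [
    [0.08,0.5,0,0],
    [0.1,0.6,0,0],
    [0.1,0.6,0,0]
  ]
}}

```text
time_s: 4.45
tool_pos: [0.5487, 0.0665, 0.2845]
tool_rot: [91.6, 86.8, -98.4]
force: [-3.6, -13.0, 5.5]
grip_width: 0.0002
```

>>> {"op": "carry_out", "data": {
  "moves": [
    [-0.2,-1.2,0,0],
    [-0.3,-2,0.5,0],
    [-0.5,-3,4,0],
    [-0.6,-3.5,3,0],
    [-0.8,-4.5,0,0],
    [-0.8,-4.5,0,0],
    [-0.8,-4.5,0,0],
    [-0.8,-4.5,0,0],
    [-0.8,-4.5,0,0],
    [-0.8,-4.5,0,0]
  ]
}}

```text
time_s: 5.45
tool_pos: [0.4831, -0.3003, 0.3645]
tool_rot: [109.0, 87.6, -79.8]
force: [1.7, 0.0, -0.1]
grip_width: 0.0004
```

```bash
python3 - <<'E'
from h import *
a=snap('side','s2.png');b=snap('top','t2.png');o=sensors.get_obs();print(o['tool_pos'],o['tool_rot'],o['force'],o['qpos'])
c=cv2.resize(b[150:260,165:380,::-1],None,fx=3.5,fy=3.5,interpolation=2)
d=cv2.resize(a[140:310,180:340,::-1],None,fx=2.2,fy=2.2,interpolation=2)
w=np.zeros((c.shape[0]+0,c.shape[1],3),np.uint8);w[:]=c;cv2.imwrite('pics/t2c.png',w)
E
```

```text
[ 0.48036801 -0.30675913  0.36380547] [105.46976526  87.44768507 -84.1001218 ] [-0.32705087 -0.84961098  0.05647676] [ 48.94188576  10.71220376 -22.11561283  98.07634245   6.51783849
  70.69882446 -74.43310442]
```

View pics/t2c.png

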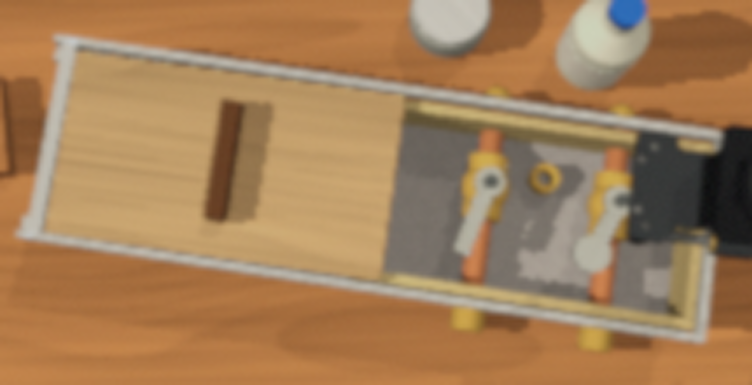

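The top view shows the cover flush with the end stop. The paddle handle is the right valve: pivot at crop (622,200), paddle at (593,254). The plain handle on the left is untouched.

```bash
cat > st.py <<'E'
from fr import *
from scipy.spatial.transform import Rotation as Ro
ey=np.array([.1736,.9848]);ex=np.array([.9848,-.1736]);O=np.array([.5034,-.185])
bx=lambda p:np.array([(p[:2]-O)@ex,(p[:2]-O)@ey])*1000
def tip():
    o=sensors.get_obs();R=Ro.from_euler('xyz',o['tool_rot'],degrees=True).as_matrix()
    t=np.array(o['tool_pos'])+.182*R[:,0];return t,R,o
E
python3 - <<'E'
from st import *
P=ray('top',[f(622,200),f(593,254)],.072);print(P,[bx(p) for p in P],np.linalg.norm(P[1]-P[0]))
Q=ray('top',[f(490,181),f(460,252)],.072);print([bx(p) for p in Q])
im=cv2.imread('pics/t2.png');hsv=cv2.cvtColor(im,cv2.COLOR_BGR2HSV)
b=np.zeros(im.shape[:2],np.uint8);b[175:216,220:245]=(hsv[175:216,220:245,2]<125)
n,l,s,c=cv2.connectedComponentsWithStats(b);i=1+np.argmax(s[1:,4])
r=cv2.minAreaRect(np.argwhere(l==i)[:,::-1].astype(np.float32));p=ray('top',r[0],.116)[0];print('batten',r,p,bx(p))
e=ray('top',[f(386,277),f(404,97)],.092);print('cover right edge',[bx(q) for q in e])
t,R,o=tip();print('tip',t,bx(t),R.round(3).tolist())
E
```

```text
[[ 0.51125238 -0.25798609  0.072     ]
 [ 0.46656587 -0.2308686   0.072     ]] [array([ 20.40341209, -70.51353151]), array([-28.31146419, -51.5658049 ])] 0.05227086136165754
[array([20.34937748, 41.14457998]), array([-42.90337891,  58.41539358])]
batten ((229.03355407714844, 195.66537475585938), (6.3591179847717285, 33.533485412597656), 9.090277671813965) [0.54731125 0.07200165 0.116     ] [ -1.3716897  260.71822253]
cover right edge [array([-74.04783434, 117.13989107]), array([ 77.63591782, 123.23187994])]
tip [ 0.4812011  -0.31482094  0.18198601] [   0.67543808 -131.70139567] [[0.005, -0.166, -0.986], [-0.044, -0.985, 0.166], [-0.999, 0.043, -0.012]]
```

>>> {"op": "carry_out", "data": {
  "moves": [
    [-1.2,1.8,0,0],
    [-1.2,1.8,0,0],
    [0,0,-2,0],
    [0,0,-2,0],
    [0,0,-1,0],
    [0,0,0,0]
  ]
}}

```text
time_s: 6.15
tool_pos: [0.4565, -0.2693, 0.3125]
tool_rot: [119.4, 87.7, -70.4]
force: [0.7, -1.4, 1.0]
grip_width: 0.0006
```

```bash
python3 -c "
from st import *
t,R,o=tip();print(t,bx(t),o['force'],R[:,0])"
```

```text
[ 0.45897274 -0.27631296  0.13062507] [-27.90003674 -97.63757543] [ 0.73198472 -1.38071556  0.98542438] [ 0.01371175 -0.03859385 -0.9991609 ]
```

>>> {"op": "carry_out", "data": {
  "moves": [
    [-0.1,-0.3,-2,0],
    [0,0,-2,0],
    [0,0,-1.6,0],
    [0,0,-1.0,0],
    [0,0,-0.3,0],
    [0,0,0,0]
  ]
}}

```text
time_s: 6.75
tool_pos: [0.4586, -0.2727, 0.2457]
tool_rot: [129.1, 87.4, -60.7]
force: [0.2, 0.0, 0.0]
grip_width: 0.0002
```

```bash
python3 -c "
from st import *
t,R,o=tip();print(t,bx(t),o['force'],R[:,0])"
```

```text
[ 0.46275825 -0.28000332  0.06391418] [ -23.53141437 -100.61468125] [0.16021207 0.01638839 0.02819616] [ 0.02257685 -0.04031011 -0.99893212]
```

>>> {"op": "carry_out", "data": {
  "moves": [
    [-1.3,0.5,-0.4,0],
    [-0.1,0.5,0,0],
    [0.1,0.9,-0.1,0],
    [0.0,0.7,0,0],
    [0.0,0.6,0,0]
  ]
}}

```text
time_s: 7.25
tool_pos: [0.4482, -0.2408, 0.2447]
tool_rot: [133.5, 86.8, -56.4]
force: [1.3, -4.7, -1.8]
grip_width: 0.0003
```

```bash
python3 -c "
from st import *
t,R,o=tip();print(t,bx(t),o['force'],R[:,0])"
```

```text
[ 0.45372562 -0.2491076   0.06301986] [-37.79024668 -71.75663439] [ 1.27577068 -4.70594807 -1.76435843] [ 0.03044689 -0.04580436 -0.99848633]
```

>>> {"op": "carry_out", "data": {
  "moves": [
    [0.2,1.0,-0.3,0],
    [0.3,1.0,-0.1,0],
    [0.6,1.0,-0.1,0],
    [0.8,0.9,-0.1,0]
  ]
}}

```text
time_s: 7.65
tool_pos: [0.4679, -0.2057, 0.2421]
tool_rot: [130.6, 86.1, -59.5]
force: [-1.8, -3.5, 1.4]
grip_width: 0.0005
```

```bash
python3 -c "
from st import *
t,R,o=tip();print(t,bx(t),o['force'],R[:,0])"
```

```text
[ 0.47427283 -0.2165048   0.06057329] [-23.21520782 -36.08240128] [-1.75379707 -3.46116907  1.39147193] [ 0.0348177  -0.05916572 -0.99764079]
```

>>> {"op": "carry_out", "data": {
  "moves": [
    [0.9,0.4,-0.1,0],
    [0.8,0.2,0,0],
    [0.6,0.0,0,0],
    [0.5,-0.1,0,0]
  ]
}}

```text
time_s: 8.05
tool_pos: [0.4905, -0.1992, 0.2392]
tool_rot: [106.2, 86.8, -84.0]
force: [-16.6, 3.6, 13.8]
grip_width: 0.0005
```

```bash
python3 -c "
from st import *
t,R,o=tip();print(t,bx(t),o['force'],R[:,0])"
```

```text
[ 0.49159113 -0.20940391  0.0575117 ] [ -7.39285705 -26.0829881 ] [-16.61850767   3.56357413  13.78164772] [ 0.00587409 -0.05619698 -0.99840242]
```

>>> {"op": "carry_out", "data": {
  "moves": [
    [0.4,-0.05,0.2,0],
    [0.4,-0.05,0.1,0]
  ]
}}

```text
time_s: 8.25
tool_pos: [0.4937, -0.1997, 0.2394]
tool_rot: [84.1, 86.9, -106.2]
force: [-10.9, 0.8, 5.4]
grip_width: 0.0004
```

```bash
python3 -c "
from st import *
t,R,o=tip();print(t,bx(t),o['force'],R[:,0])"
```

```text
[ 0.49095906 -0.20917     0.05770846] [ -8.05593015 -25.9623654 ] [-10.90213634   0.80951713   5.35640563] [-0.01512442 -0.05204381 -0.99853027]
```

The tip is stationary against the stop under load. I'll back off, lift and look.

>>> {"op": "carry_out", "data": {
  "moves": [
    [-0.8,0.1,0,0],
    [-1.2,0.2,0,0],
    [-0.3,0,1.5,0],
    [0,0,4,0],
    [0,0,4,0],
    [0,0,4,0],
    [-1.0,-4.5,1,0],
    [-1.0,-4.5,0,0],
    [-1.0,-4.5,0,0],
    [-1.0,-4.5,0,0],
    [-1,-4.5,0,0],
    [0,0,0,0]
  ]
}}

```text
time_s: 9.45
tool_pos: [0.4191, -0.4203, 0.4068]
tool_rot: [111.7, 86.3, -77.7]
force: [-0.5, -0.2, -0.2]
grip_width: 0.0006
```

```bash
python3 - <<'E'
from st import *
b=snap('top','t3.png');t,R,o=tip();print(t,o['force'],o['time_s'])
cv2.imwrite('pics/t3c.png',cv2.resize(b[130:260,150:410,::-1],None,fx=3,fy=3,interpolation=2))
E
```

```text
[ 0.4238032  -0.42818354  0.22556096] [ 0.75790605  0.01220979 -0.03098551] 9.5
```

View pics/t3c.png

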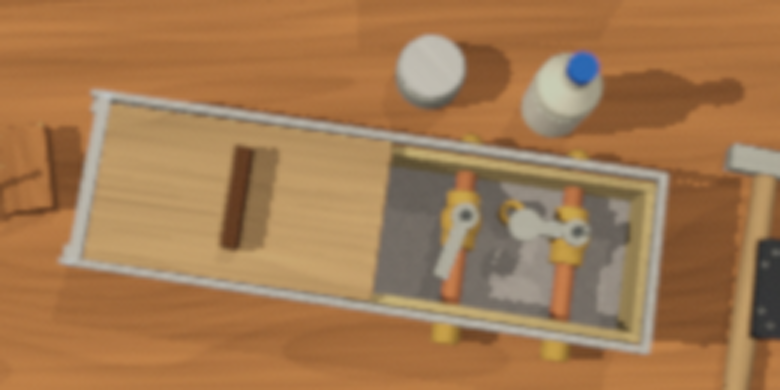

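The paddle, at crop (524,225), now points along the box towards the cover from its pivot at (576,231). The cover and the plain handle look unchanged. I'll check the angle numerically.

```bash
python3 - <<'E'
from st import *
im=cv2.imread('pics/t3.png');g=lambda u,v:(150+(u+.5)/3-.5,130+(v+.5)/3-.5)
for a,b in((g(576,231),g(524,225)),(g(465,215),g(441,275))):
    P=ray('top',[a,b],.072);A,B=bx(P[0]),bx(P[1]);d=B-A;print(A,B,'theta',np.arctan2(d[1],-d[0]))
hsv=cv2.cvtColor(im,cv2.COLOR_BGR2HSV);m=np.zeros(im.shape[:2],np.uint8);s=np.s_[175:216,220:245];m[s]=hsv[s][...,2]<125
r=cv2.minAreaRect(np.argwhere(m)[:,::-1].astype(np.float32));print('batten',bx(ray('top',r[0],.116)[0]))
# paddle centroid: grey-bright blob
s=np.s_[195:212,312:338];m[:]=0;m[s]=(hsv[s][...,1]<60)&(hsv[s][...,2]>165);print((m[s]).astype(int))
E
```

```text
[ 20.46043349 -68.4734801 ] [ 18.97236742 -17.46272477] theta 1.5416329834442362
[20.43018291 41.08394672] [-41.74764936  56.80854949] theta 0.24770362189203296
batten [ -1.14339614 260.4401346 ]
[[0 0 0 0 0 0 0 0 0 0 0 0 0 0 0 0 0 0 0 0 0 0 0 0 0 0]
 [0 0 0 0 0 0 0 0 0 0 0 0 0 0 0 0 0 0 0 0 0 0 0 0 0 0]
 [0 0 0 0 0 0 0 0 0 0 0 0 0 0 0 0 0 0 0 0 0 0 0 0 0 0]
 [0 0 0 0 0 0 0 0 0 0 0 0 0 0 0 0 0 0 0 0 0 0 0 0 0 0]
 [0 0 0 0 0 0 0 0 0 0 0 0 0 0 0 0 0 0 0 0 0 0 0 0 0 0]
 [0 0 0 0 0 0 0 0 0 0 0 1 1 1 1 0 0 0 0 0 0 0 0 0 0 0]
 [0 0 0 0 0 0 0 0 0 0 1 1 1 1 1 1 0 0 0 0 0 0 0 0 0 0]
 [0 0 0 0 0 0 0 0 0 1 1 1 1 1 1 1 1 0 0 0 0 0 0 0 0 0]
 [0 0 0 0 0 0 0 0 1 1 1 1 1 1 1 1 1 1 0 0 0 0 0 0 0 0]
 [0 0 0 0 0 0 0 0 1 1 1 1 1 1 1 1 1 1 1 1 1 1 1 0 0 0]
 [0 0 0 0 0 0 0 0 0 1 1 1 1 1 1 1 1 1 1 1 1 1 1 1 1 1]
 [0 0 0 0 0 0 0 0 0 1 1 1 1 1 1 1 1 1 1 1 1 1 1 1 1 1]
 [0 0 0 0 0 0 0 0 0 1 1 1 1 1 1 1 1 1 1 1 1 1 1 1 1 1]
 [0 0 0 0 0 0 0 0 0 0 1 1 1 1 1 1 1 0 0 0 0 0 0 0 1 0]
 [0 0 0 0 0 0 0 0 0 0 0 0 1 1 1 0 0 0 0 0 0 0 0 0 0 0]
 [0 0 0 0 0 0 0 0 0 0 0 0 0 0 0 0 0 0 0 0 0 0 0 0 0 0]
 [0 0 0 0 0 0 0 0 0 0 0 0 0 0 0 0 0 0 0 0 0 0 0 0 0 0]]
```

```bash
python3 -c "
from h import *
print(env.sign_off())"
```

```text
the job is handed in; nothing more can be done
None
```

The air line is shut off and the job is handed in, at about 9.5 s on the robot's clock. I pushed the cover to the end stop with the closed fingertips, then turned the paddle handle to its stop in a second push.

- **Cover:** the last picture put its batten at box y = 260.4 mm (261 mm expected at the end stop). The push met about 13 N there.
- **Paddle handle (the right valve, y = −72 mm):** I measured about 1.54 rad against 1.571. That gap is within what I can read from the pixels. The fingertips stayed put under 11–17 N while I commanded about 8 mm more, so it is against its stop.
- **Plain handle:** it read 0.27 rad before and 0.25 rad after, which is within pixel error. The fingers did not go near it.
- **Loose things:** the tin, bottle and coupling looked unmoved; I judged these by eye and did not measure them. In the last picture the dowel and screwdriver are hidden under the cover, and the offcut and hammer are only partly in view. I did not check those further.
- **Forces and gripper:** the highest tool reading I saw was about 22 N, during the handle push. The tool tilted 2–4° during the pushes, with no visible effect. The gripper was left clear of everything.

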